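# Turn the cam stop to its low point, then push the phone jig's slide home

### The job

On the phone-repair jig, push the red-knobbed lever round with the fingertips until it points straight forward along the jig, towards the end where the phone lies, so that the low side of the yellow cam faces the slide's side arm; only then push the slide forward by its upright blue tab until it is fully home, its black tongue over the edge of the phone. Do not push the slide ahead before the cam is low, pick nothing up, leave the phone and the other things on the bench where they are, and finish clear of everything.

Things in the scene. Friction and masses are not known exactly. Their poses are not given: they have to be found in the camera images.
- jig: Aluminium holding jig fixed to the bench, plate 315 x 175 mm, 10 mm thick. Origin: on the bench under the slide's centre line; the plate covers x -90 to 225 mm, y -60 to 115 mm in the jig's frame. Jig +x is 'forward': the slide travels along it, with its centre line at y = 0, and the phone nest (rims to 16 mm high) lies at x 58 to 221 mm, y within 43 mm. Jig z is up. It stands at any yaw up to about 25 degrees.
- cam (a joint): Angle of the yellow eccentric cam and its lever about the upright pivot at jig (0, 68) mm, rad. It is the direction of the lever in the jig's frame: 0 = lever straight along jig +x (forward), the cam's low point facing the slide's follower arm; positive = counter-clockwise from above, +1.57 = lever along jig +y (outward). Starts between about 1.5 and 2.4; travels -0.9 to 2.7, no stop or click at 0. Stiff: 0.30 N m of friction (about 4.5 N at the knob), stays where left.
- cam_axis (a point): Point on the cam's pivot axis, 56 mm above the bench (top of the hub, radius 10 mm). The cam disc (radius 26 mm, its centre 14 mm from the pivot towards the lever) lies at heights 22 to 40 mm; the lever bar, 12 mm wide, at 45 to 54 mm.
- knob_top (a point): Centre of the top of the red knob, an upright cylinder 18 mm in diameter from 54 to 90 mm above the bench on the lever's end, 70 mm from the cam's pivot. Push it sideways.
- slide (a joint): Travel of the follower slide along jig +x, m: 0 = fully back, 0.030 = fully home against its stop. Starts between 0 and 0.005. Friction 2 N, no spring, stays where left. Its follower arm (steel, on the +y side, 24 to 42 mm high, reaching out to y 86 mm, front face at jig x -43 mm + travel) runs against the cam: with the lever at angle a the slide can go no farther than about 0.017 + 0.014 cos(a).
- tab_rear (a point): Middle of the rear (jig -x) face of the blue upright tab on the slide, 70 mm above the bench. The tab is 48 mm wide (jig y), 10 mm thick and stands from 20 to 80 mm above the bench; push it here or lower (down to 35 mm) along jig +x.
- tongue_tip (a point): Front end of the slide's black tongue, top face, 29 mm above the bench; it passes 4 mm above the phone.
- phone: Opened phone 148 x 72 x 8 mm lying loose in the nest, long side along jig x, origin at the centre of its underside, 10 mm above the bench, near edge at jig x 65 mm. Leave it.
- screw_dish: Small steel dish, 44 mm across, 18 mm high, on the jig's plate beside the phone; origin under its centre. Leave it.
- screwdriver: Yellow screwdriver, 150 mm long, lying on the bench to the right (jig -y) of the jig. Leave it.
- flux_jar: White jar with black cap, 40 mm across, 50 mm high, right of the jig. Leave it.
- spare_battery: Flat black battery 90 x 40 x 6 mm lying left (jig +y) of the jig's front part. Leave it.
- mug: White mug, 80 mm across, 90 mm high, right side of the bench. Leave it.
- parts_tray: Grey divided tray 160 x 110 x 30 mm, left side of the bench. Leave it.
There are look-alikes about, which are no part of the job. What is meant by the phone is not orange, and is the larger of those in its own colour.

How it is judged (in metres and radians):
On the way, in this order (a step that is already met when the one before it is completed fails the run):
1. the cam is turned to its low point (lever within 0.3 rad of straight forward) with the slide still back (less than 12 mm forward) (value of joint cam between -0.3 and 0.3 rad and value of joint slide below 0.012 m), for 0.2 s.
2. the slide is pushed fully home (at least 27.5 mm) (value of joint slide above 0.0275 m), for 0.2 s.
At the end, for the whole second after the job is handed in: The lever points forward within 0.3 rad, the slide is at least 27.5 mm forward (of 30), both at rest; the phone lies within 6 mm and every other thing within 20 mm of where it began (value of joint cam between -0.3 and 0.3 rad and value of joint slide above 0.0275 m and velocity of joint slide between -0.005 and 0.005 m/s and velocity of joint cam between -0.05 and 0.05 rad/s and distance of phone from where it was at the start of the episode below 0.006 m and linear speed of phone below 0.02 m/s and distance of each of screw_dish, screwdriver, flux_jar, spare_battery, mug, parts_tray from where it was at the start of the episode below 0.02 m); the robot touches nothing.
It fails at once if the slide is pushed more than 12 mm forward while the cam is still more than 0.5 rad from its low point (value of joint slide above 0.012 m and (value of joint cam above 0.5 rad or value of joint cam below -0.5 rad)).
It fails at once if the phone is lifted or shifted (6 mm) (distance of phone from where it was at the start of the episode above 0.006 m).
It fails at once if any other thing on the bench is lifted, carried or knocked away (20 mm) (distance of any of screw_dish, screwdriver, flux_jar, spare_battery, mug, parts_tray from where it was at the start of the episode above 0.02 m).
It also fails if it takes over 51 s, if anything falls off the work surface, if the arm or the gripper's body presses on something with over 40 N, if the wrist force passes 120 N, or if a joint passes its speed limit or range.

### The arm

A 7-joint arm with a two-finger parallel gripper is mounted at the origin on the work surface. World frame = base frame: x ahead of the robot, y to its left, z up, the work surface at z = 0. Lengths are in mm, angles in rad, forces in N, time in s.
With the tool pointing down it reaches from about 350 to 900 mm from the base axis. Payload 7.2 kg.
Tool frame: the origin (TCP) lies at the very end of the fingers, on their centre line; the grasp point (between the pads) lies 19 mm behind it; y points along the fingers, z is the direction in which the jaws open and shut, and the axes are right-handed (so a half turn about y gives the same grasp; the last joint's range is limited). The gripper opens to 88 mm and grips with 3 to 60 N. Pads are 20 mm wide; open, the fingers measure 115 mm over their backs; the gripper's body (75 mm by 178 mm) begins 61 mm behind the grasp point.
Start: joints at [-1.199, 0.411, -0.013, 1.596, 0.006, 1.134, -0.082], TCP at [266.108, 565.522, 222.653] pointing down, gripper open.
Joint ranges: [-2.95, 2.95], [-0.29, 1.99], [-1.47, 1.44], [0.14, 2.54], [-1.03, 4.17], [0.13, 1.85], [-2.86, 2.86]. Speed limits (rad/s): [2.39, 2.39, 3.01, 3.01, 3.14, 3.14, 3.14].

### API

Orientations are given as a unit quaternion [x, y, z, w].
In Python, from workcell import telemetry, viewer, ctrl gives the robot as it stands.
- The arm moves only by the tool drive_tool, never from a script. Its arguments are lists of equal length, an entry for each row: "delta_pos": the shift along the tool's x, y, z each as a share of 0.6 m, from -1 to 1, a list of three; "angular": the turn, a rotation vector about the tool's x, y, z each as a share of pi rad, from -1 to 1, a list of three; "gripper": the closure, from 0 (fully open) to 1 (shut). A call has 1 to 20 rows; each row is the pose to reach, as a shift and turn from the pose commanded when the call began, along the tool's axes at that moment, turning the shorter way round; what a row does not reach only later rows make up. A row lasts 1/12 s, in which the tool goes at most 41.7 mm and 7.16 degrees, less where a joint would pass 70% of its speed; a pose out of reach is approached as far as the arm can. A call with a number of a shift or a turn outside -1 to 1 is refused whole. A call with a gripper value outside its range is refused whole. The fingers move at their own pace and stop on an object; "grip_force" is the grip in N (left out, the last holds). Time passes only in rows, so rows that repeat a pose let the fingers close. It gives the time, the measured TCP pose, the force and the opening at its end, in the units of the state.
- telemetry.read_state(): the state, without advancing time (a new reading comes with each control period).
- viewer.capture(name): name is "side" or "top"; returns the picture (420x560x3 uint8, red, green, blue); there is no depth.
- viewer.calibration(name): a dict with "mtx" (3x3 intrinsics, pixels), "dist_coeffs" ([k1, k2, p1, p2, k3] as OpenCV has them; the pictures are not rectified), "extrinsics" (4x4, takes a point from camera to world coordinates). Camera axes: x right, y down, z forward; pixel columns grow to the right and rows downward; lengths in mm; the calibration is good to about 2 mm. A picture is of the moment at which its call begins. calibration takes no time and is no camera call.
- ctrl.finish_job(): hands the job in, once; it reports no verdict.
The state is a dict: "clock": time; "joint_pos": joint angles; "joint_vel": joint speeds; "joint_torque": joint torques, N m; "ee_pos": TCP position; "tcp_rot": TCP orientation; "contact_force": force on the tool from outside, world axes, zero at the start; "torque": the same for the moment, N m; "opening": opening from 0.0 (shut) to 1.0 (fully open).
Only numpy, scipy, OpenCV 4.12 (cv2) and the standard library are available. Lean on these libraries where they do the work, as an engineer would, in place of code of your own. Each camera call takes 0.05 s, during which the arm holds its last target.

## Working session

There is one attempt and no reset: what is moved stays moved. The work goes in short steps, Python scripts to look and compute and a tool call to move; the robot and the scene stay as the last step left them, time stands still between calls to the robot, and variables do not carry over. Pictures are saved under pics/ and viewed, and the job is handed in when it is done.

Besides the shell and the picture viewer there is one more tool, called after "Request:" in YAML: its name, and indented under it one key for each argument. drive_tool: Moves the arm, as the interface text tells. Its arguments: {"type":"object","properties":{"delta_pos":{"type":"array","items":{"type":"array","items":{"type":"number"}}},"angular":{"type":"array","items":{"type":"array","items":{"type":"number"}}},"gripper":{"type":"array","items":{"type":"number"}},"grip_force":{"type":"number"}},"required":["delta_pos","angular","gripper"]}

```bash
ls; mkdir -p pics; python3 - <<'E'
from workcell import telemetry, viewer
import cv2, numpy as np
for n in("side","top"):
    im=viewer.capture(n); cv2.imwrite(f"pics/{n}0.png",im[:,:,::-1]); c=viewer.calibration(n); print(n,c)
print(telemetry.read_state())
E
```

```text
pics
side {'mtx': array([[414.99640261,   0.        , 278.84986182],
       [  0.        , 414.99640261, 208.0047431 ],
       [  0.        ,   0.        ,   1.        ]]), 'dist_coeffs': array([-0.06194377,  0.        ,  0.        ,  0.        ,  0.        ]), 'extrinsics': array([[ 9.69234886e-01, -1.02023264e-01,  2.23997745e-01,
         3.26464466e+02],
       [-2.45225228e-01, -4.78541440e-01,  8.43126727e-01,
        -9.79852728e+02],
       [ 2.11736632e-02, -8.72117735e-01, -4.88837736e-01,
         6.45085348e+02],
       [ 0.00000000e+00,  0.00000000e+00,  0.00000000e+00,
         1.00000000e+00]])}
top {'mtx': array([[493.7213801 ,   0.        , 284.41634113],
       [  0.        , 493.7213801 , 214.64749099],
       [  0.        ,   0.        ,   1.        ]]), 'dist_coeffs': array([-0.03898967,  0.        ,  0.        ,  0.        ,  0.        ]), 'extrinsics': array([[ 1.63544388e-02, -9.88462881e-01,  1.50577769e-01,
         3.33755880e+02],
       [-9.99725861e-01, -1.86892768e-02, -1.41036819e-02,
         3.34125197e+01],
       [ 1.67551556e-02, -1.50305832e-01, -9.88497558e-01,
         1.85910464e+03],
       [ 0.00000000e+00,  0.00000000e+00,  0.00000000e+00,
         1.00000000e+00]])}
{'clock': 0.1, 'joint_pos': array([-1.19920634,  0.41185319, -0.01272423,  1.59696693,  0.00561498,
        1.13433789, -0.08221734]), 'joint_vel': array([-3.99347119e-04, -2.10739508e-03, -2.83402413e-04, -2.45966404e-03,
        8.82270893e-04, -8.57129489e-05,  2.94957841e-04]), 'joint_torque': array([ 2.78039101e-03, -5.89096713e+01,  6.44195359e-01, -2.91705912e+01,
       -5.36793249e-02,  1.45914205e-02,  3.93630353e-05]), 'ee_pos': array([265.92418961, 565.07681637, 221.86970293]), 'tcp_rot': array([ 0.69061685, -0.15430791,  0.1541535 , -0.68954633]), 'contact_force': array([-0.5576254 , -0.11847478, -0.18102551]), 'torque': array([0.01943983, 0.0089236 , 0.05329804]), 'opening': 1.0000011706706218}
```

View pics/side0.png

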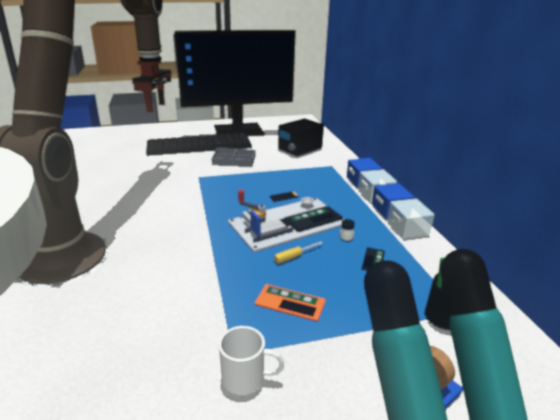

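View pics/top0.png

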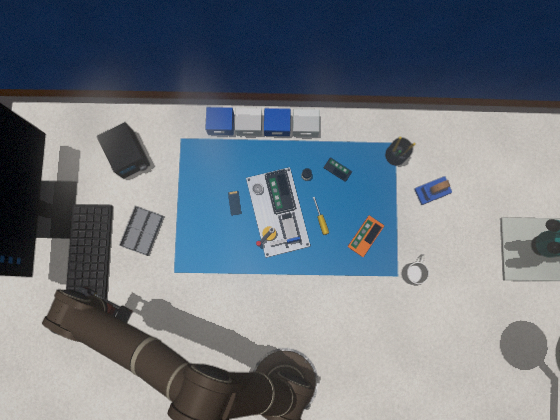

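The side view shows the jig near (287,222) and the red knob near (241,197). In the top view the jig is near (280,212), with its phone end up the image (world +x), the knob at (260,243) and the tab at (293,240). I'll zoom in on both.

```bash
python3 - <<'E'
import cv2, numpy as np
a=cv2.imread("pics/top0.png")[160:265,225:345]; cv2.imwrite("pics/topz.png",cv2.resize(a,None,fx=5,fy=5,interpolation=cv2.INTER_CUBIC))
a=cv2.imread("pics/side0.png")[175:255,215:360]; cv2.imwrite("pics/sidez.png",cv2.resize(a,None,fx=5,fy=5,interpolation=cv2.INTER_CUBIC))
E
```

```text
(no output)
```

View pics/topz.png

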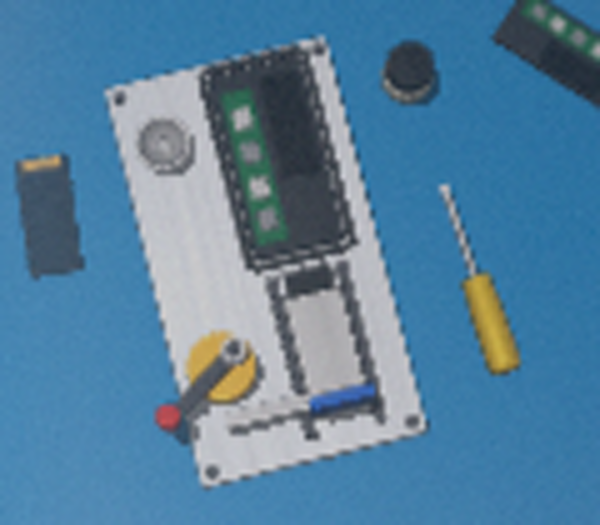

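View pics/sidez.png

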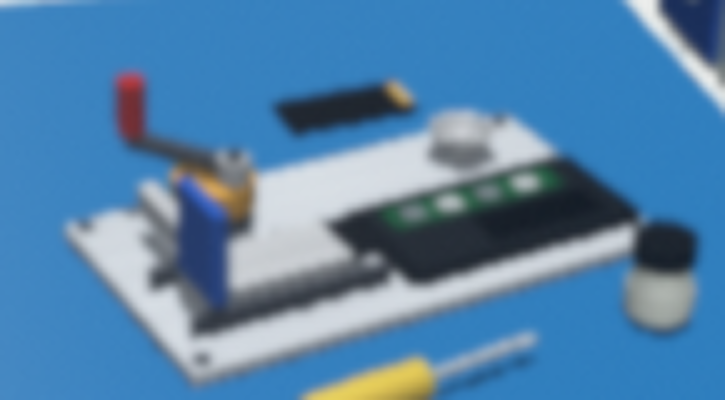

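Zoomed top view: plate corners at roughly (107,93), (325,38), (428,430) and (205,488), the lever pivot at (234,350), the red knob at (169,417) and the blue tab at (343,398). I'll measure these next.

```bash
cat > h.py <<'E'
from workcell import telemetry, viewer
import cv2, numpy as np
def ray(n,px):
    c=viewer.calibration(n); u=cv2.undistortPoints(np.array([[px]],float),c["mtx"],c["dist_coeffs"])[0,0]
    T=c["extrinsics"]; d=T[:3,:3]@np.r_[u,1]; return T[:3,3],d/np.linalg.norm(d)
def plane(n,px,z):
    o,d=ray(n,px); return o+d*(z-o[2])/d[2]
def tri(p,q):
    o1,d1=ray("top",p);o2,d2=ray("side",q)
    s=np.linalg.lstsq(np.c_[d1,-d2],o2-o1,rcond=None)[0]
    a=o1+s[0]*d1;b=o2+s[1]*d2; return (a+b)/2,np.linalg.norm(a-b)
def proj(n,P):
    c=viewer.calibration(n);T=np.linalg.inv(c["extrinsics"])
    return cv2.projectPoints(np.array([P],float),cv2.Rodrigues(T[:3,:3])[0],T[:3,3],c["mtx"],c["dist_coeffs"])[0][0,0]
def red(im):
    h=cv2.cvtColor(im,cv2.COLOR_RGB2HSV); return (((h[...,0]<6)|(h[...,0]>172))&(h[...,1]>140)&(h[...,2]>80)).astype(np.uint8)
def blob(m,roi):
    x0,y0,x1,y1=roi; k=np.zeros_like(m);k[y0:y1,x0:x1]=m[y0:y1,x0:x1]
    n,l,s,c=cv2.connectedComponentsWithStats(k)
    i=1+np.argmax(s[1:,4]); return s[i],c[i],l==i
E
python3 - <<'E'
from h import *
t=cv2.imread("pics/top0.png")[...,::-1].copy(); s=cv2.imread("pics/side0.png")[...,::-1].copy()
h=cv2.cvtColor(t,cv2.COLOR_RGB2HSV)
m=((h[...,1]<60)&(h[...,2]>130)).astype(np.uint8)
st,c,k=blob(m,(235,160,320,262)); print("plate",st,c)
r=cv2.minAreaRect(np.argwhere(k)[:,::-1].astype(np.float32)); bp=cv2.boxPoints(r)
P=np.array([plane("top",p,10) for p in bp]); print(bp,P, np.linalg.norm(np.diff(P,axis=0),axis=1))
rt=blob(red(t),(245,230,275,255)); rs=blob(red(s),(230,180,260,215))
print("red",rt[0],rt[1],rs[0],rs[1])
def tab(im,roi):
    h=cv2.cvtColor(im,cv2.COLOR_RGB2HSV); 
    return blob(((h[...,0]>110)&(h[...,0]<125)&(h[...,1]>120)).astype(np.uint8),roi)
bt=tab(t,(280,230,305,250)); bs=tab(s,(245,200,265,240)); print("tab",bt[0],bt[1],bs[0],bs[1])
for b in(bt,bs): print(cv2.boxPoints(cv2.minAreaRect(np.argwhere(b[2])[:,::-1].astype(np.float32))))
print("knob tri",tri(rt[1],rs[1]), plane("top",rt[1],85))
print("hub top", plane("top",(225+234/5-.4,160+350/5-.4),56),tri((225+234/5-.4,160+350/5-.4),(215+235/5-.4,175+158/5-.4)))
print("tab",plane("top",bt[1],75))
E
```

```text
plate [ 246  168   64   89 2186] [276.0073193 216.7095151]
[[245.41182 177.64706]
 [290.11768 166.47061]
 [309.94122 245.76474]
 [265.23535 256.9412 ]] [[755.89368172 158.72079528  10.        ]
 [803.34086604 -11.84153594  10.        ]
 [499.00502395 -90.80004752  10.        ]
 [454.1438047   76.1277696   10.        ]] [177.03882097 314.41175444 172.85087539]
red [257 242   4   3  10] [258.2 243. ] [239 191   4  10  23] [240.52173913 194.60869565]
tab [289 239   1   1   1] [289. 239.] [251 211  10  26 129] [255.01550388 222.89922481]
[[289. 239.]
 [289. 239.]
 [289. 239.]
 [289. 239.]]
[[251. 236.]
 [251. 211.]
 [260. 211.]
 [260. 236.]]
knob tri (array([497.54913749, 101.32394721,  77.56707573]), np.float64(4.200555494122932)) [498.95390178 100.82065646  85.        ]
hub top [551.92481184  54.62606448  56.        ] (array([550.49015189,  54.79234828,  57.38304778]), np.float64(2.543140426861168))
tab [516.45541608 -10.14008908  75.        ]
```

```bash
python3 - <<'E'
from h import *
from scipy.spatial.transform import Rotation as R
s=telemetry.read_state(); print(R.from_quat(s["tcp_rot"]).as_matrix().round(3), s["clock"])
print("tab top",plane("top",(293.2,239.2),80), tri((293.2,239.2),(252.5,213)))
E
```

```text
[[ 0.905 -0.001  0.426]
 [-0.426 -0.001  0.905]
 [ 0.    -1.    -0.002]] 0.1
tab top [515.49047621 -25.23306785  80.        ] (array([511.05353385, -24.5737465 ,  84.45451785]), np.float64(7.98520215321727))
```

The pieces agree: jig origin ≈ (570,-11), yaw ≈ 14.9°, and the hub is within 1 mm of the predicted cam axis. The knob is at 71 mm radius (70 given), so the lever is at ≈ 2.18 rad. The tab centre is at jig x ≈ -56. I'll move above the spot behind the knob at height, closing the fingers on the way.

Request:
drive_tool:
  delta_pos:
    - [0.66,0,-0.608]
    - [0.66,0,-0.608]
    - [0.66,0,-0.608]
    - [0.66,0,-0.608]
    - [0.66,0,-0.608]
    - [0.66,0,-0.608]
    - [0.66,0,-0.608]
    - [0.66,0,-0.608]
    - [0.66,0,-0.608]
    - [0.66,0,-0.608]
    - [0.66,0,-0.608]
    - [0.66,0,-0.608]
    - [0.66,0,-0.608]
    - [0.66,0,-0.608]
    - [0.66,0,-0.608]
    - [0.66,0,-0.608]
    - [0.66,0,-0.608]
    - [0.66,0,-0.608]
    - [0.66,0,-0.608]
    - [0.66,0,-0.608]
  angular:
    - [0,0.084,0]
    - [0,0.084,0]
    - [0,0.084,0]
    - [0,0.084,0]
    - [0,0.084,0]
    - [0,0.084,0]
    - [0,0.084,0]
    - [0,0.084,0]
    - [0,0.084,0]
    - [0,0.084,0]
    - [0,0.084,0]
    - [0,0.084,0]
    - [0,0.084,0]
    - [0,0.084,0]
    - [0,0.084,0]
    - [0,0.084,0]
    - [0,0.084,0]
    - [0,0.084,0]
    - [0,0.084,0]
    - [0,0.084,0]
  gripper: [1,1,1,1,1,1,1,1,1,1,1,1,1,1,1,1,1,1,1,1]

```text
clock: 1.77
ee_pos: [468.9, 67.7, 222.6]
tcp_rot: [-0.664, 0.243, -0.243, 0.664]
contact_force: [0.1, -0.4, 0.6]
opening: 0.01
```

Request:
drive_tool:
  delta_pos:
    - [0,0.06,0]
    - [0,0.12,0]
    - [0,0.18,0]
    - [0,0.23,0]
    - [0,0.263,0]
    - [0,0.263,0]
    - [0,0.263,0]
  angular:
    - [0,0,0]
    - [0,0,0]
    - [0,0,0]
    - [0,0,0]
    - [0,0,0]
    - [0,0,0]
    - [0,0,0]
  gripper: [1,1,1,1,1,1,1]

```text
clock: 2.35
ee_pos: [468.5, 66.9, 64.4]
tcp_rot: [0.664, -0.244, 0.243, -0.663]
contact_force: [0.1, 1.4, 0.2]
opening: 0.008
```

```bash
cat > look.py <<'E'
import sys
from h import *
k=sys.argv[1]; u=[]
t=viewer.capture("top"); s=viewer.capture("side")
a=cv2.resize(t[175:265,235:325],None,fx=5,fy=5,interpolation=cv2.INTER_CUBIC)
b=cv2.resize(s[165:255,205:275],None,fx=5,fy=5,interpolation=cv2.INTER_CUBIC)
cv2.imwrite(f"pics/{k}.png",np.hstack([a,b])[...,::-1])
C=np.array([552.2,54.7]);yaw=np.radians(14.9)
for n,im,roi in(("top",t,(245,190,300,255)),("side",s,(225,170,300,225))):
    try:
        st,c,_=blob(red(im),roi); P=plane(n,c,80 if n=="side" else 88); d=P[:2]-C
        print(n,st,c.round(1),P.round(1),"r",np.hypot(*d).round(1),"ang",(np.arctan2(d[1],d[0])-yaw).round(3))
    except Exception as e: print(n,e)
S=telemetry.read_state(); print(S["clock"],S["ee_pos"].round(1),S["contact_force"].round(1),S["joint_pos"].round(2))
E
python3 look.py l1
```

```text
top attempt to get argmax of an empty sequence
side [239 191   4  11  38] [240.5 195.7] [493.4  89.8  80. ] r 68.5 ang 2.343
2.45 [470.1  67.1  66.1] [0.5 0.1 0.7] [-0.5   0.38  0.31  2.12 -0.18  0.66  0.81]
```

View pics/l1.png

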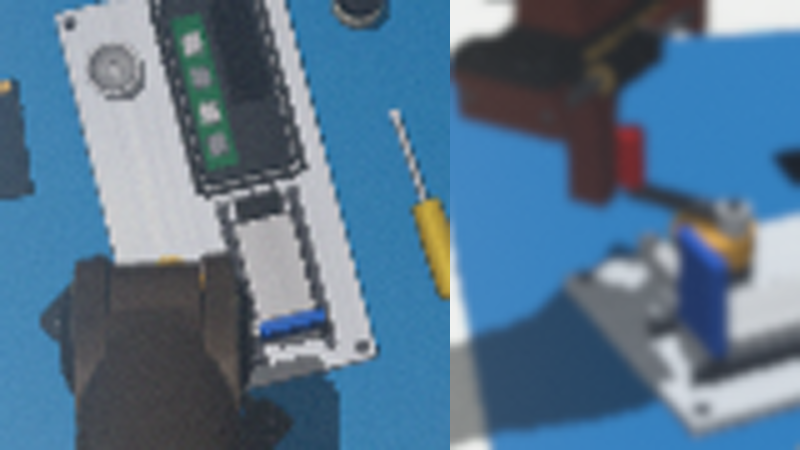

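The side view shows the finger beside the knob, not yet touching it. The top view is blocked by the gripper. I'll work out the arc waypoints.

```bash
cat > arc.py <<'E'
import numpy as np
C=np.array([552.2,54.7])
def rows(P0,h0,ths,off):
    z=np.array([np.cos(h0),np.sin(h0)]);x=np.array([z[1],-z[0]])  # x = z-90deg
    D=[];A=[]
    for th,o in zip(np.radians(ths),off):
        u=np.array([np.cos(th),np.sin(th)]);t=np.array([-u[1],u[0]])
        d=C+70*u+o*t-P0
        D.append([round(float(d@x)/600,3),0,round(float(d@z)/600,3)]); A.append([0,round(float(h0-(th-np.pi/2))/np.pi,3),0])
    print(D);print(A);print(len(D))
E
python3 - <<'E'
from arc import *
ths=[139.6,139.6,139.6]+list(np.arange(135.6,70,-4)); rows(np.array([469,67]),np.radians(49.6),ths,[38,30,22.5]+[22.5]*(len(ths)-3)); print(ths[-1])
E
```

```text
[[0.002, 0, 0.011], [0.002, 0, 0.024], [0.002, 0, 0.037], [-0.0, 0, 0.045], [-0.002, 0, 0.053], [-0.003, 0, 0.062], [-0.004, 0, 0.07], [-0.004, 0, 0.079], [-0.003, 0, 0.087], [-0.002, 0, 0.096], [0.0, 0, 0.104], [0.002, 0, 0.112], [0.005, 0, 0.121], [0.009, 0, 0.128], [0.013, 0, 0.136], [0.018, 0, 0.143], [0.023, 0, 0.15], [0.028, 0, 0.157], [0.034, 0, 0.163], [0.04, 0, 0.168]]
[[0, 0.0, 0], [0, 0.0, 0], [0, 0.0, 0], [0, 0.022, 0], [0, 0.044, 0], [0, 0.067, 0], [0, 0.089, 0], [0, 0.111, 0], [0, 0.133, 0], [0, 0.156, 0], [0, 0.178, 0], [0, 0.2, 0], [0, 0.222, 0], [0, 0.244, 0], [0, 0.267, 0], [0, 0.289, 0], [0, 0.311, 0], [0, 0.333, 0], [0, 0.356, 0], [0, 0.378, 0]]
20
71.6
```

Request:
drive_tool:
  delta_pos:
    - [0.002,0,0.011]
    - [0.002,0,0.024]
    - [0.002,0,0.037]
    - [0,0,0.045]
    - [-0.002,0,0.053]
    - [-0.003,0,0.062]
    - [-0.004,0,0.07]
    - [-0.004,0,0.079]
    - [-0.003,0,0.087]
    - [-0.002,0,0.096]
    - [0.0,0,0.104]
    - [0.002,0,0.112]
    - [0.005,0,0.121]
    - [0.009,0,0.128]
    - [0.013,0,0.136]
    - [0.018,0,0.143]
    - [0.023,0,0.15]
    - [0.028,0,0.157]
    - [0.034,0,0.163]
    - [0.04,0,0.168]
  angular:
    - [0,0,0]
    - [0,0,0]
    - [0,0,0]
    - [0,0.022,0]
    - [0,0.044,0]
    - [0,0.067,0]
    - [0,0.089,0]
    - [0,0.111,0]
    - [0,0.133,0]
    - [0,0.156,0]
    - [0,0.178,0]
    - [0,0.2,0]
    - [0,0.222,0]
    - [0,0.244,0]
    - [0,0.267,0]
    - [0,0.289,0]
    - [0,0.311,0]
    - [0,0.333,0]
    - [0,0.356,0]
    - [0,0.378,0]
  gripper: [1,1,1,1,1,1,1,1,1,1,1,1,1,1,1,1,1,1,1,1]

```text
clock: 4.12
ee_pos: [551.7, 129.0, 64.8]
tcp_rot: [-0.414, 0.575, -0.573, 0.412]
contact_force: [-4.1, -1.3, 1.6]
opening: 0.001
```

```bash
python3 look.py l2; python3 - <<'E'
from arc import *
P=C+70*np.array([np.cos(np.radians(71.6)),np.sin(np.radians(71.6))])+22.5*np.array([-np.sin(np.radians(71.6)),np.cos(np.radians(71.6))])
ths=list(np.arange(67.6,19,-4))+[19.6]; rows(P,np.radians(-18.4),ths,[22.5]*len(ths)); print(ths[-1])
E
```

```text
top attempt to get argmax of an empty sequence
side [261 186   4  10  35] [262.6 189.9] [564.8 113.   80. ] r 59.6 ang 1.099
4.2167 [552.5 129.   64.7] [-2.6 -0.7  0.9] [-0.76  0.56  0.6   1.92 -0.44  0.8  -0.24]
[[-0.002, 0, 0.008], [-0.004, 0, 0.017], [-0.005, 0, 0.025], [-0.006, 0, 0.034], [-0.006, 0, 0.042], [-0.005, 0, 0.051], [-0.004, 0, 0.059], [-0.002, 0, 0.068], [0.0, 0, 0.076], [0.003, 0, 0.084], [0.007, 0, 0.092], [0.011, 0, 0.099], [0.015, 0, 0.106], [0.015, 0, 0.106]]
[[0, 0.022, 0], [0, 0.044, 0], [0, 0.067, 0], [0, 0.089, 0], [0, 0.111, 0], [0, 0.133, 0], [0, 0.156, 0], [0, 0.178, 0], [0, 0.2, 0], [0, 0.222, 0], [0, 0.244, 0], [0, 0.267, 0], [0, 0.289, 0], [0, 0.289, 0]]
14
19.6
```

View pics/l2.png

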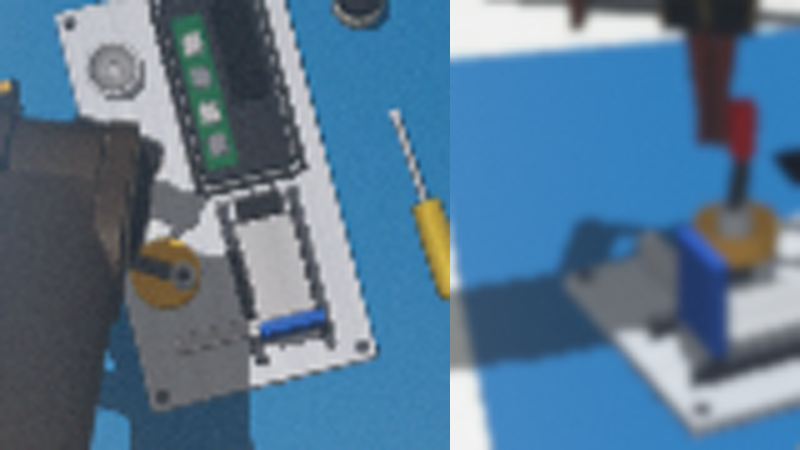

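The lever turns with the finger and is now at about 1.1 rad; the slide hasn't moved. I'll finish the arc.

Request:
drive_tool:
  delta_pos:
    - [-0.002,0,0.008]
    - [-0.004,0,0.017]
    - [-0.005,0,0.025]
    - [-0.006,0,0.034]
    - [-0.006,0,0.042]
    - [-0.005,0,0.051]
    - [-0.004,0,0.059]
    - [-0.002,0,0.068]
    - [0.0,0,0.076]
    - [0.003,0,0.084]
    - [0.007,0,0.092]
    - [0.011,0,0.099]
    - [0.015,0,0.106]
    - [0.015,0,0.106]
    - [0.015,0,0.106]
  angular:
    - [0,0.022,0]
    - [0,0.044,0]
    - [0,0.067,0]
    - [0,0.089,0]
    - [0,0.111,0]
    - [0,0.133,0]
    - [0,0.156,0]
    - [0,0.178,0]
    - [0,0.2,0]
    - [0,0.222,0]
    - [0,0.244,0]
    - [0,0.267,0]
    - [0,0.289,0]
    - [0,0.289,0]
    - [0,0.289,0]
  gripper: [1,1,1,1,1,1,1,1,1,1,1,1,1,1,1]

```text
clock: 5.47
ee_pos: [609.7, 100.9, 64.5]
tcp_rot: [-0.122, 0.697, -0.696, 0.122]
contact_force: [-2.8, 1.7, -1.4]
opening: 0.005
```

```bash
python3 look.py l3
```

```text
top attempt to get argmax of an empty sequence
side [278 189   6  12  50] [280.7 195. ] [610.  70.  80.] r 59.8 ang -0.001
5.5667 [609.7 100.8  64.6] [-2.9  3.4 -3.1] [-0.79  0.71  0.82  1.8  -0.64  0.92 -0.91]
```

View pics/l3.png

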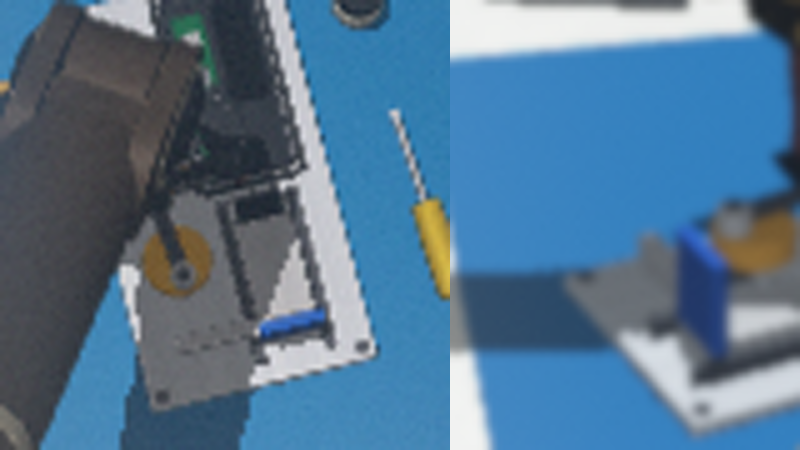

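The lever is essentially straight forward: in the top crop it runs from the hub (182,273) to (163,200), parallel to the plate edge. I'll back off outward, go up, and travel over to behind the tab.

Request:
drive_tool:
  delta_pos:
    - [0,0,-0.03]
    - [0,0,-0.067]
    - [0,0,-0.067]
    - [0,-0.06,-0.067]
    - [0,-0.12,-0.067]
    - [0,-0.18,-0.067]
    - [0,-0.24,-0.067]
    - [0,-0.267,-0.067]
    - [0.293,-0.267,0.137]
    - [0.293,-0.267,0.137]
    - [0.293,-0.267,0.137]
    - [0.293,-0.267,0.137]
    - [0.293,-0.267,0.137]
    - [0.293,-0.267,0.137]
    - [0.293,-0.267,0.137]
    - [0.293,-0.267,0.137]
    - [0.293,-0.267,0.137]
  angular:
    - [0,0,0]
    - [0,0,0]
    - [0,0,0]
    - [0,0,0]
    - [0,0,0]
    - [0,0,0]
    - [0,0,0]
    - [0,0,0]
    - [0,0.026,0]
    - [0,0.026,0]
    - [0,0.026,0]
    - [0,0.026,0]
    - [0,0.026,0]
    - [0,0.026,0]
    - [0,0.026,0]
    - [0,0.026,0]
    - [0,0.026,0]
  gripper: [1,1,1,1,1,1,1,1,1,1,1,1,1,1,1,1,1]

```text
clock: 6.98
ee_pos: [473.5, -35.7, 225.4]
tcp_rot: [0.092, -0.701, 0.701, -0.093]
contact_force: [0.1, 0.5, -0.3]
opening: 0.007
```

```bash
python3 look.py l4
```

```text
top [263 209   4   4  11] [264.2 210.8] [616.2  81.8  88. ] r 69.5 ang 0.141
side [279 190   5  11  39] [280.8 195.1] [610.2  69.   80. ] r 59.7 ang -0.018
7.0833 [473.2 -35.8 225.1] [-0.1 -0.1 -0. ] [-1.    0.26  1.17  1.99 -0.27  1.06 -1.01]
```

View pics/l4.png

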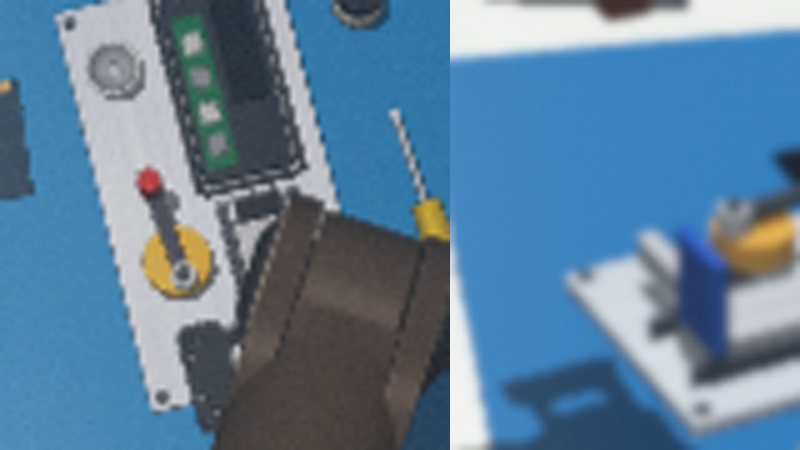

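The top view puts the lever at about 0.14 rad and the finger geometry gives about 0.11, so it is within 0.3 with the slide still back. Next I lower the fingers behind the tab and start pushing.

Request:
drive_tool:
  delta_pos:
    - [0,0.06,0]
    - [0,0.12,0]
    - [0,0.18,0]
    - [0,0.24,0]
    - [0,0.283,0]
    - [0,0.283,0]
    - [0,0.283,0]
    - [-0.015,0.283,0]
    - [-0.03,0.283,0]
    - [-0.04,0.283,0]
    - [-0.05,0.283,0]
    - [-0.055,0.283,0]
    - [-0.06,0.283,0]
    - [-0.06,0.283,0]
  angular:
    - [0,0,0]
    - [0,0,0]
    - [0,0,0]
    - [0,0,0]
    - [0,0,0]
    - [0,0,0]
    - [0,0,0]
    - [0,0,0]
    - [0,0,0]
    - [0,0,0]
    - [0,0,0]
    - [0,0,0]
    - [0,0,0]
    - [0,0,0]
  gripper: [1,1,1,1,1,1,1,1,1,1,1,1,1,1]

```text
clock: 8.25
ee_pos: [507.5, -27.3, 55.4]
tcp_rot: [0.092, -0.701, 0.701, -0.092]
contact_force: [1.1, -0.6, -0.6]
opening: 0.003
```

```bash
python3 look.py l5
```

```text
top [263 209   4   4  11] [264.2 210.8] [616.2  81.8  88. ] r 69.5 ang 0.141
side [279 190   5  11  40] [281.2 194.8] [611.7  70.8  80. ] r 61.7 ang 0.005
8.35 [507.1 -27.6  55.3] [-0.6 -0.4 -0.5] [-0.68  0.57  0.85  2.08 -0.63  0.77 -0.74]
```

View pics/l5.png

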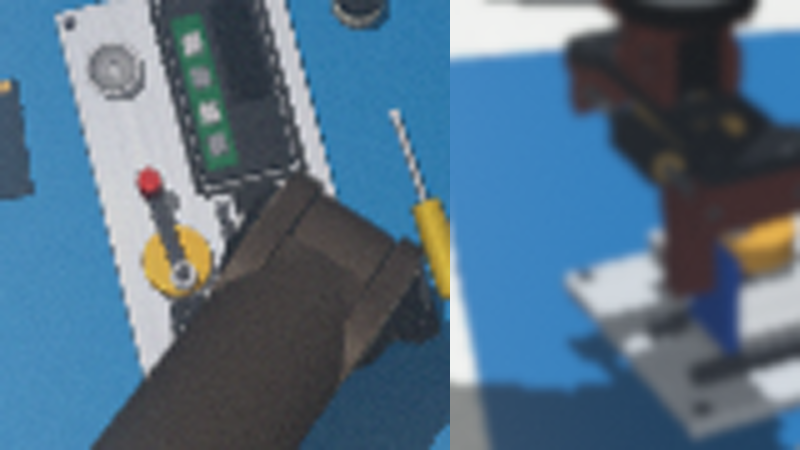

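The fingers have reached the tab, and in the side crop its lower corner has shifted slightly, from (725,355) to (738,352). I'll keep pushing.

Request:
drive_tool:
  delta_pos:
    - [-0.006,0,0]
    - [-0.012,0,0]
    - [-0.018,0,0]
    - [-0.024,0,0]
    - [-0.03,0,0]
    - [-0.034,0,0]
    - [-0.038,0,0]
    - [-0.038,0,0]
  angular:
    - [0,0,0]
    - [0,0,0]
    - [0,0,0]
    - [0,0,0]
    - [0,0,0]
    - [0,0,0]
    - [0,0,0]
    - [0,0,0]
  gripper: [1,1,1,1,1,1,1,1]

```text
clock: 9.02
ee_pos: [529.3, -21.6, 55.2]
tcp_rot: [0.092, -0.701, 0.701, -0.092]
contact_force: [-0.3, -0.5, 1.6]
opening: 0.004
```

```bash
python3 look.py l6
```

```text
top [263 209   4   4  11] [264.2 210.8] [616.2  81.8  88. ] r 69.5 ang 0.141
side attempt to get argmax of an empty sequence
9.1167 [529.3 -21.6  55.2] [ 0.2 -0.3 -0.2] [-0.67  0.6   0.84  2.02 -0.64  0.79 -0.76]
```

View pics/l6.png

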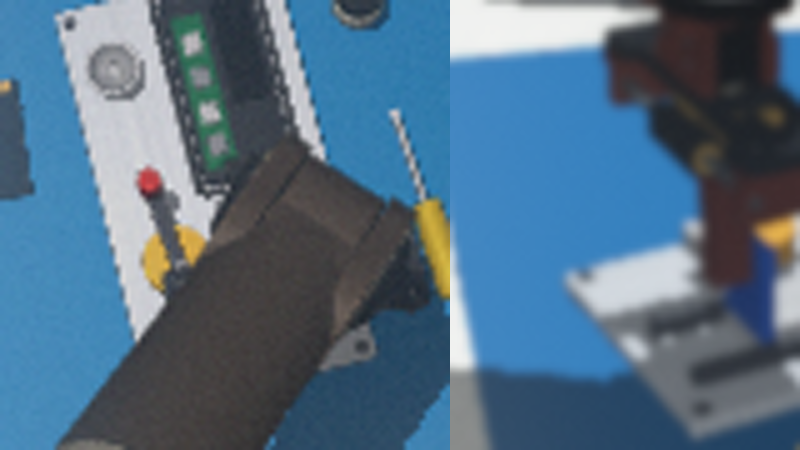

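The slide has moved about 22 mm more and there is no stop force yet. I'll go on in small steps until the stop shows in the force.

Request:
drive_tool:
  delta_pos:
    - [-0.002,0,0]
    - [-0.004,0,0]
    - [-0.006,0,0]
    - [-0.008,0,0]
    - [-0.008,0,0]
  angular:
    - [0,0,0]
    - [0,0,0]
    - [0,0,0]
    - [0,0,0]
    - [0,0,0]
  gripper: [1,1,1,1,1]

```text
clock: 9.53
ee_pos: [529.4, -21.6, 54.9]
tcp_rot: [-0.094, 0.702, -0.701, 0.089]
contact_force: [-15.0, -2.8, 14.8]
opening: 0.007
```

The force jumped to 15 N with no further motion, so the slide is against its stop. I'll retreat, rise, move away toward the robot's left and rear, and look.

Request:
drive_tool:
  delta_pos:
    - [0.01,0,0]
    - [0.04,0,0]
    - [0.07,0,0]
    - [0.07,-0.06,0]
    - [0.07,-0.12,0]
    - [0.07,-0.18,0]
    - [0.07,-0.25,0]
    - [0.07,-0.3,0]
    - [0.07,-0.3,-0.2]
    - [0.07,-0.3,-0.3]
    - [0.07,-0.3,-0.4]
    - [0.07,-0.3,-0.45]
    - [0.07,-0.3,-0.45]
    - [0.07,-0.3,-0.45]
    - [0.07,-0.3,-0.45]
    - [0.07,-0.3,-0.45]
  angular:
    - [0,0,0]
    - [0,0,0]
    - [0,0,0]
    - [0,0,0]
    - [0,0,0]
    - [0,0,0]
    - [0,0,0]
    - [0,0,0]
    - [0,0,0]
    - [0,0,0]
    - [0,0,0]
    - [0,0,0]
    - [0,0,0]
    - [0,0,0]
    - [0,0,0]
    - [0,0,0]
  gripper: [1,1,1,1,1,1,1,1,1,1,1,1,1,1,1,1]

```text
clock: 10.87
ee_pos: [421.8, 235.5, 235.1]
tcp_rot: [-0.095, 0.701, -0.7, 0.095]
contact_force: [-0.3, 0.4, 0.2]
opening: 0.003
```

```bash
python3 look.py l7; python3 - <<'E'
from h import *
t=viewer.capture("top"); s=viewer.capture("side")
cv2.imwrite("pics/top7.png",t[...,::-1]);cv2.imwrite("pics/side7.png",s[...,::-1])
for n,im,roi in(("top",t,(280,225,305,250)),("side",s,(245,200,275,240))):
    h=cv2.cvtColor(im,cv2.COLOR_RGB2HSV)
    f=cv2.imread(f"pics/{n}0.png")[...,::-1].copy();g=cv2.cvtColor(f,cv2.COLOR_RGB2HSV)
    for q in(g,h):
        st,c,_=blob(((q[...,0]>107)&(q[...,0]<125)&(q[...,1]>(170 if n=="top" else 120))).astype(np.uint8),roi);print(n,st,c)
print(tri((264.2,210.8),(280.8,192)))
E
```

```text
top [263 209   4   4  11] [264.2 210.8] [616.2  81.8  88. ] r 69.5 ang 0.141
side [279 190   5  11  38] [280.8 195. ] [610.4  69.8  80. ] r 60.1 ang -0.006
10.9667 [423.4 230.2 235.3] [ 0.5 -1.3  0.3] [-1.56  0.26  1.17  1.96 -0.27  1.09 -1.59]
top [292 240   1   1   1] [292. 240.]
top [294 229   3   3   4] [295.25 230.  ]
side [251 211  10  26 169] [255.30177515 223.37278107]
side [260 208  10  26 156] [264.71153846 219.51282051]
(array([615.25003827,  82.22052201,  83.42590372]), np.float64(3.5538738524769578))
```

View pics/l7.png

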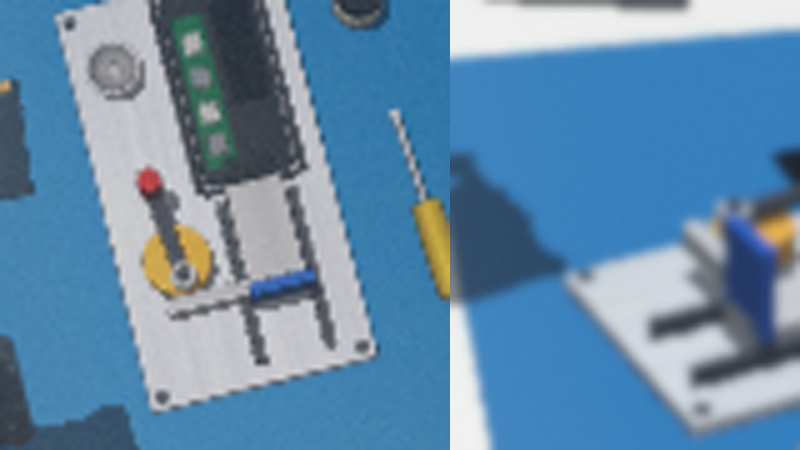

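The tab moved from crop (293,324) to (283,286) and the tongue now covers the phone edge. I'll refine the travel, and check the phone and the other items against the first pictures.

```bash
python3 - <<'E'
from h import *
A=[cv2.imread(f"pics/{n}.png")[...,::-1].copy() for n in("top0","top7")]
def cen(im,y0,y1,w):
    a=im.astype(float); b=np.clip(a[...,2]-1.0*a[...,1]-60,0,None) if w else 0
    k=np.zeros_like(b);k[y0:y1,283:304]=b[y0:y1,283:304]
    Y,X=np.indices(k.shape); return np.array([(X*k).sum(),(Y*k).sum()])/k.sum()
c0=cen(A[0],233,246,1);c1=cen(A[1],225,239,1)
P0,P1=plane("top",c0,78),plane("top",c1,78);d=(P1-P0)[:2];print(c0,c1,d,np.hypot(*d),np.degrees(np.arctan2(d[1],d[0])))
g=[cv2.cvtColor(a,cv2.COLOR_RGB2GRAY).astype(np.float32) for a in A]
for n,(x0,y0,x1,y1) in dict(phone=(262,166,300,206),dish=(248,180,266,200),driver=(308,190,334,240),jar=(299,165,316,184),batt=(226,188,246,218),mug=(400,250,432,288),tray=(115,200,170,260)).items():
    q=[cv2.createHanningWindow((x1-x0,y1-y0),cv2.CV_32F)]
    print(n,cv2.phaseCorrelate(g[0][y0:y1,x0:x1],g[1][y0:y1,x0:x1],q[0]))
E
```

```text
[293.01071429 238.96071429] [290.96451613 231.06451613] [28.66212935  7.8314884 ] 29.71278966156725 15.282176047415815
phone ((-0.04232992422080173, 0.020883851266066955), 0.9738076516985893)
dish ((0.08248557965692349, 0.023011334314496423), 0.9988265722990036)
driver ((0.41963020243603744, -0.041075375062256114), 1.028423154619005)
jar ((-0.048328961079109334, -0.19407061215383514), 1.0009114344914753)
batt ((0.07074842926474467, -0.22417908060753255), 0.9385010647773743)
mug ((-0.04706569628261903, -0.006523894411053277), 0.9331176392734051)
tray ((0.0764674980742619, -0.12741629301112312), 0.9468915372424656)
```

View pics/top7.png

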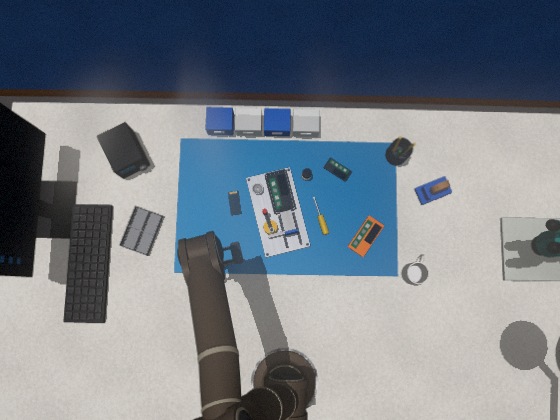

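The slide travelled 29.7 mm along 15.3°, which matches the jig's heading. Nothing else moved and the arm is clear, so I'm handing in.

```bash
python3 -c "
from workcell import ctrl,telemetry
print(telemetry.read_state()['joint_vel'].round(3)); print(ctrl.finish_job())"
```

```text
[ 0.015 -0.004  0.003  0.002 -0.     0.003 -0.001]
the job is handed in; nothing more can be done
None
```

I swept the lever round with closed fingertips from about 2.18 rad to nearly straight forward. With the cam low, I pushed the slide by its blue tab until the force rose to about 15 N with no further motion. I then backed the arm off and handed the job in at about 11 s; no verdict was reported.

**Last checks:**
- **Slide:** the top view shows it travelled 29.7 mm along 15.3°, close to the jig's yaw of about 14.9°. The tongue is over the edge of the phone.
- **Phone and other things:** the phone and the rest shifted 0.25 px or less against the first picture, which is noise. The screwdriver read 0.42 px (about 1.5 mm), still well inside the 20 mm limit.
- **Robot:** the arm is clear, with contact force near zero.

**Where the checks disagreed:** the estimates of the lever angle differ. The top view gives 0.14 rad, the finger geometry about 0.11, and the side view about 0. The side view is the least reliable, because it put the knob at a radius of 60 mm instead of 70. All three are within 0.3 rad, so I did not nudge the lever further.

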